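# Open the braced treat jar on the rooftop grooming bench

## Task

Swing the jar stand's hinged steel brace in beside the cream treat jar until it seats past its spring ball, then, with the jar staying put in the braced stand, unscrew the tight blue cap anticlockwise until its threads let go. Lift the cap straight off and finish still holding it in the gripper, level and roughly two centimetres above the open mouth; do not put it down or let go. Leave the other grooming things where they are.

Things in the scene. Friction and masses are not known exactly. Their poses are not given: they have to be found in the camera images.
- brace (a joint): angle (rad) of the steel brace about its upright hinge: 0 = swung wide out (arm along the stand's +y), growing anticlockwise from above to a hard stop at 1.571 = seated beside the jar (arm along the stand's -x). Stays where left. From about 1.38 it rides over a spring ball in the base (about 5 to 13 N at the handle), which pops up behind it in the last 0.02 rad and keeps it there.
- brace_handle (a point): centre (half-way up) of the red upright round peg at the brace's free end: 16 mm across, from the brace's top edge (44 mm over the bench) up to 84 mm over the bench; this point is 64 mm over the bench, 135 mm from the hinge axis. Its height stays the same as the brace swings.
- brace_hinge (a point): point on the brace's upright hinge axis, 64 mm over the bench like the handle's centre. The brace arm is a steel bar 12 mm thick with a 36 mm toe that reaches round the jar, its top 44 mm over the bench; hub top 50 mm. The spring ball is at the stand's x -50, y +49 mm.
- stand: grey base plate 180 x 125 x 8 mm fixed to the bench; the loose jar stands on it by two short aluminium stops (tops 50 mm over the bench; at its -y and +x sides, 1 mm off). Origin: on the bench under the jar's place, z up. Hinge at x +55, y +40 mm. Seated, the L-shaped brace lies along the jar's +y side and round its -x side, handle at x -80, y +37 mm; without it the jar spins with the cap.
- jar_mouth (a point): centre of the rim of the jar's mouth, 84 mm above the jar's underside, 92 mm over the bench, inside the cap at the start; z up, the jar's axis
- cap_center (a point): centre (half-way up) of the blue screw cap: an upturned cup 54 mm across (16 small flats), 26 mm high, 60 g; axes turn with it (z up, x along the white mark on top). Screwed on, this point is about 87 mm over the bench, lower edge 74, top 100 mm; keep fingertips above 70 mm (the jar's shoulder is at 68). Off the jar, its lower edge is 13 mm below this point.
- cap: the same cap; origin at the centre of its lower edge. Quick thread: turned anticlockwise from above it lets go after 0.8 to 1.15 rad (cap's x axis 1.1 rad past the jar's x), so one twist of 1.3 to 1.6 rad frees it; it rises 1.5 mm on the thread, then 1 to 2 mm on a springy seal. Turning takes 0.1 to 0.5 N m: grip with 50 N or more. Clockwise is against a stop.
- jar: the cream jar: loose, about 0.3 kg, 60 x 60 mm square up to its shoulder 60 mm above its underside (68 mm over the bench), then a round neck 38 mm across with two lug threads; origin at the centre of its underside, x axis along the stand's x
- box: bystander: shut flip-top sky-blue hard plastic box, 102 x 152 x 64 mm, fixed to the bench; origin under its centre
- bowl: bystander: empty white enamel bowl 140 mm across, 50 mm high; origin under its centre
- brush: bystander: metal pin brush 220 x 62 mm, 30 mm high over the pins, lying pins up; origin on the bench near its middle, handle towards its -x
- comb: bystander: cherrywood comb 180 x 40 x 8 mm lying flat, length along its y; origin on the bench near its middle
- massager: bystander: pink ribbed silicone massager, round, 80 mm across, 41 mm high with its knob; origin under its centre
- bottle: bystander: green shampoo bottle 56 mm across, 160 mm high; origin under its centre
There are look-alikes about, which are no part of the job. There is more than one size of the jar; the one meant has the size given above.

How it is judged:
By the outcome, as a careful person would: the job done as asked, in the order asked, and still so for the second after the job is handed in, while the arm keeps its last pose, push and grip.
It also fails if it takes over 54 s, if anything falls off the work surface, if the arm or the gripper's body presses on something with over 40 N, if the wrist force passes 120 N, or if a joint passes its speed limit or range.

## Robot

A 7-joint arm with a two-finger parallel gripper is mounted at the origin on the work surface. World frame = base frame: x ahead of the robot, y to its left, z up, the work surface at z = 0. Lengths are in m, angles in rad, forces in N, time in s.
With the tool pointing down it reaches from about 0.425 to 0.925 m from the base axis. Payload 6.8 kg.
Tool frame: the origin (TCP) lies midway between the tips of the shut fingers; the grasp point (between the pads) lies 19 mm behind it (bot.grasp_offset is the distance from the TCP to the grasp point, in m); z points along the fingers, x is the direction in which the jaws open and shut, and the axes are right-handed (so a half turn about z gives the same grasp; the last joint's range is limited). The gripper opens to 85 mm and grips with 20 to 120 N. Pads are 22 mm wide; open, the fingers measure 114 mm over their backs; the gripper's body (76 mm by 85 mm) begins 54 mm behind the grasp point. The pads swing forward as they close: fully open they stand 13 mm farther back than shut.
Start: joints at [1.015, 0.477, 0.022, 1.555, -0.011, 1.109, -0.083], TCP at [0.292, -0.608, 0.231] pointing down, gripper open.
Joint ranges: [-2.96, 2.96], [-0.34, 2.1], [-1.41, 1.46], [0.24, 2.44], [-1.37, 4.51], [0.17, 1.92], [-2.96, 2.96]. Speed limits (rad/s): [2.39, 2.39, 3.14, 3.14, 3.14, 3.14, 3.14].

## Interface

Orientations are given as a unit quaternion [w, x, y, z].
In Python, from station import bot, imaging gives the robot as it stands. The module is installed in compiled form; this text tells all that it offers.
- The arm moves only by the tool apply_moves, never from a script. Its argument "increments" is a list of rows, each a list of 7 numbers: the shift along the tool's x, y, z in mm, then the turn, a rotation vector about the tool's x, y, z in degrees, then the closure, from -1 (fully open) to 1 (shut). In form: [[dx, dy, dz, rx, ry, rz, grip], ...]. A call has exactly 8 rows; each row shifts and turns the pose as measured when the row begins, along the tool's axes as they then stand; what a row does not reach is not made up. A row lasts 1/8 s, in which the tool goes at most 62.5 mm and 10.7 degrees, less where a joint would pass 70% of its speed; a pose out of reach is approached as far as the arm can. A call with a gripper value outside its range is refused whole. The fingers move at their own pace and stop on an object; "grip_force" is the grip in N (left out, the last holds). Time passes only in rows, so rows that do not move let the fingers close, or fill a call up. It gives the time, the measured TCP pose, the force and the opening at its end, in the units of the state.
- bot.get_obs(): the state, without advancing time (a new reading comes with each control period).
- imaging.read_camera(name): name is "scene" or "side" or "wrist"; returns the picture (400x640x3 uint8, red, green, blue); there is no depth.
- imaging.get_calibration(name): a dict with "K" (3x3 intrinsics, pixels), "extrinsics" (4x4, takes a point from camera to world coordinates). Camera axes: x right, y down, z forward; pixel columns grow to the right and rows downward; lengths in m; the calibration is good to about 2 mm. A picture is of the moment at which its call begins: read the wrist's pose just before it. get_calibration takes no time and is no camera call; for the wrist camera it gives the pose at the moment of the call.
- bot.hand_in(): hands the job in, once; it reports no verdict.
The state is a dict: "t": time; "q": joint angles; "joint_vel": joint speeds; "joint_torque": joint torques, N m; "eef_pos": TCP position; "tool_rot": TCP orientation; "contact_force": force on the tool from outside, world axes, zero at the start; "torque": the same for the moment, N m; "gripper_width": opening from 0.0 (shut) to 1.0 (fully open).
Only numpy, scipy, OpenCV 4.12 (cv2) and the standard library are available. Lean on these libraries where they do the work, as an engineer would, in place of code of your own. Each camera call takes 0.05 s, during which the arm holds its last target.

## Working session

There is one attempt and no reset: what is moved stays moved. The work goes in short steps, Python scripts to look and compute and a tool call to move; the robot and the scene stay as the last step left them, time stands still between calls to the robot, and variables do not carry over. Pictures are saved under pics/ and viewed, and the job is handed in when it is done.

Besides the shell and the picture viewer there is one more tool, called after "Request:" as name(argument=value, ...) on one line, values as JSON. apply_moves: Moves the arm, as the interface text tells. Its arguments: {"type":"object","properties":{"increments":{"type":"array","items":{"type":"array","items":{"type":"number"}}},"grip_force":{"type":"number"}},"required":["increments"]}

```bash
mkdir -p pics
python3 - <<'E'
from station import bot, imaging
import cv2,numpy as np
o=bot.get_obs(); print({k:np.round(v,3) for k,v in o.items()})
for n in ["scene","side","wrist"]:
    c=imaging.get_calibration(n); im=imaging.read_camera(n)
    cv2.imwrite(f"pics/{n}0.png",im[:,:,::-1]); np.save(f"pics/{n}0.npy",im)
    print(n,np.round(c["K"],1).tolist(),np.round(c["extrinsics"],3).tolist())
E
```

```text
{'t': np.float64(0.0), 'q': array([ 1.015,  0.478,  0.022,  1.556, -0.012,  1.109, -0.083]), 'joint_vel': array([-0.001, -0.002, -0.001, -0.   ,  0.001, -0.001,  0.   ]), 'joint_torque': array([-0.0000e+00, -5.9644e+01,  1.6080e+00, -2.8120e+01,  1.2000e-02,
        9.0000e-03, -0.0000e+00]), 'eef_pos': array([ 0.292, -0.608,  0.23 ]), 'tool_rot': array([-0.   ,  0.846, -0.532, -0.001]), 'contact_force': array([-0.108, -0.108,  0.106]), 'torque': array([ 0.061,  0.   , -0.005]), 'gripper_width': np.float64(0.998)}
scene [[464.8, 0.0, 311.9], [0.0, 464.8, 194.5], [0.0, 0.0, 1.0]] [[-0.862, 0.354, -0.362, 1.07], [0.506, 0.59, -0.629, 0.865], [-0.01, -0.726, -0.688, 1.061], [0.0, 0.0, 0.0, 1.0]]
side [[412.2, 0.0, 319.3], [0.0, 412.2, 200.2], [0.0, 0.0, 1.0]] [[-0.986, -0.083, 0.145, 0.409], [-0.166, 0.578, -0.799, 0.866], [-0.018, -0.812, -0.583, 0.733], [0.0, 0.0, 0.0, 1.0]]
wrist [[290.2, 0.0, 329.2], [0.0, 290.2, 196.1], [0.0, 0.0, 1.0]] [[0.432, -0.862, -0.266, 0.359], [-0.902, -0.414, -0.126, -0.576], [-0.001, 0.294, -0.956, 0.373], [0.0, 0.0, 0.0, 1.0]]
```

View pics/scene0.png

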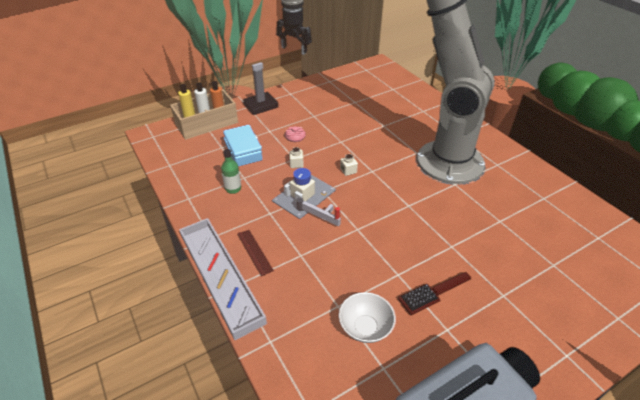

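View pics/side0.png

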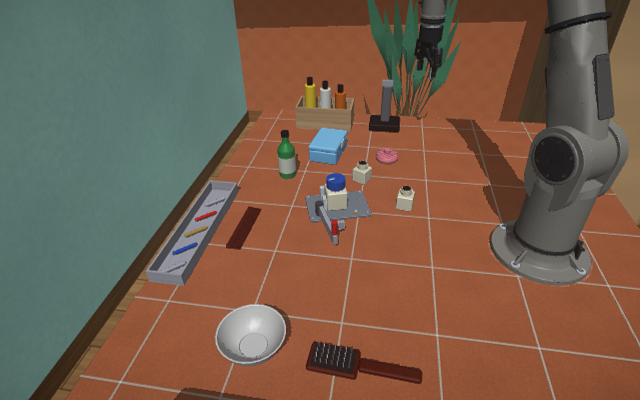

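View pics/wrist0.png

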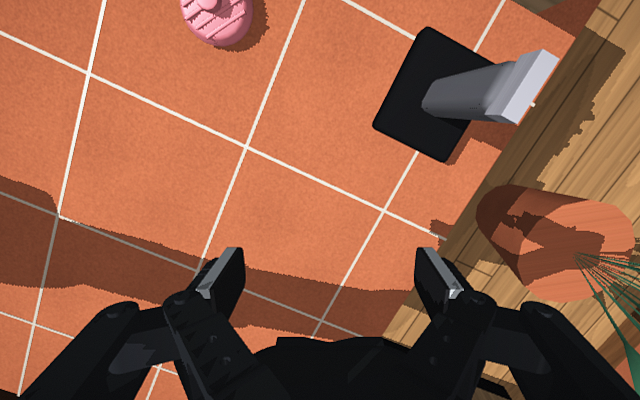

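The scene view shows the blue cap near (302,177), the red peg near (337,212) and the stand around (305,195). The side view has the cap at (336,181) and the peg at (335,228). Next I'll triangulate these.

```bash
cat > h.py <<'E'
import numpy as np,cv2
from station import bot, imaging
def ray(n,uv,c=None):
    c=c or imaging.get_calibration(n); K=np.array(c["K"]);E=np.array(c["extrinsics"])
    d=E[:3,:3]@np.linalg.solve(K,[uv[0],uv[1],1.]); return E[:3,3],d/np.linalg.norm(d)
def plane(n,uv,z,c=None):
    o,d=ray(n,uv,c); return o+d*(z-o[2])/d[2]
def tri(a,b):
    (o1,d1),(o2,d2)=a,b
    s=np.linalg.lstsq(np.c_[d1,-d2],o2-o1,rcond=None)[0]
    p,q=o1+s[0]*d1,o2+s[1]*d2; return (p+q)/2,np.linalg.norm(p-q)
def proj(n,p):
    c=imaging.get_calibration(n);E=np.linalg.inv(c["extrinsics"]);x=np.array(c["K"])@(E[:3,:3]@p+E[:3,3]); return x[:2]/x[2]
def mask(im,col):
    h=cv2.cvtColor(im,cv2.COLOR_RGB2HSV);H,S,V=[h[...,i].astype(int) for i in range(3)]
    if col=='blue': return ((H>108)&(H<128)&(S>130)&(V>50)).astype(np.uint8)
    if col=='red': return (((H>173)|(H<4))&(S>150)&(V>80)).astype(np.uint8)
def blobs(m,mn=15):
    n,l,s,c=cv2.connectedComponentsWithStats(m); return [(s[i].tolist(),c[i].round(1).tolist()) for i in range(1,n) if s[i,4]>=mn]
E
python3 - <<'E'
from h import *
for n,(x,y,w,h) in {"scene":(250,140,120,90),"side":(290,140,140,110)}.items():
    im=np.load(f"pics/{n}0.npy")
    print(n,'blue',blobs(mask(im,'blue')),'red',blobs(mask(im,'red')))
    cv2.imwrite(f"pics/{n}0z.png",cv2.resize(im[y:y+h,x:x+w,::-1],None,fx=5.5,fy=5.5,interpolation=cv2.INTER_CUBIC))
E
```

```text
scene blue [([295, 169, 15, 12, 114], [302.4, 173.8]), ([228, 288, 9, 19, 37], [232.2, 297.4])] red [([335, 207, 5, 11, 38], [336.9, 211.9]), ([209, 254, 9, 16, 29], [212.8, 261.3]), ([435, 273, 35, 20, 146], [453.4, 282.1])]
side blue [([327, 174, 18, 17, 255], [335.4, 181.8]), ([173, 243, 24, 12, 82], [184.3, 248.2])] red [([195, 211, 21, 10, 58], [205.1, 215.6]), ([332, 220, 5, 15, 73], [333.9, 227.0])]
```

View pics/scene0z.png

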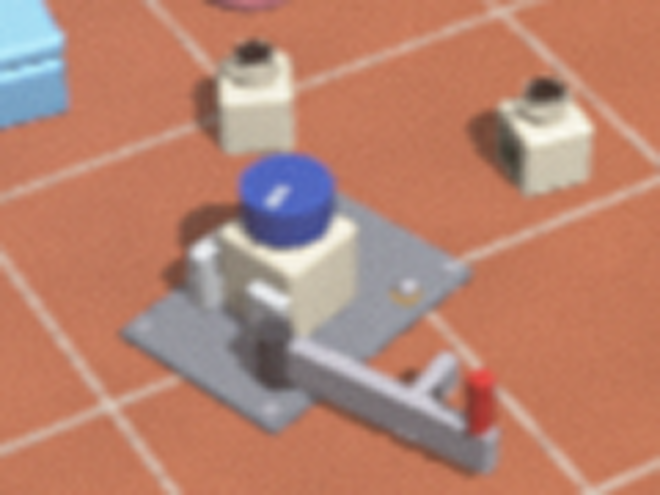

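View pics/side0z.png

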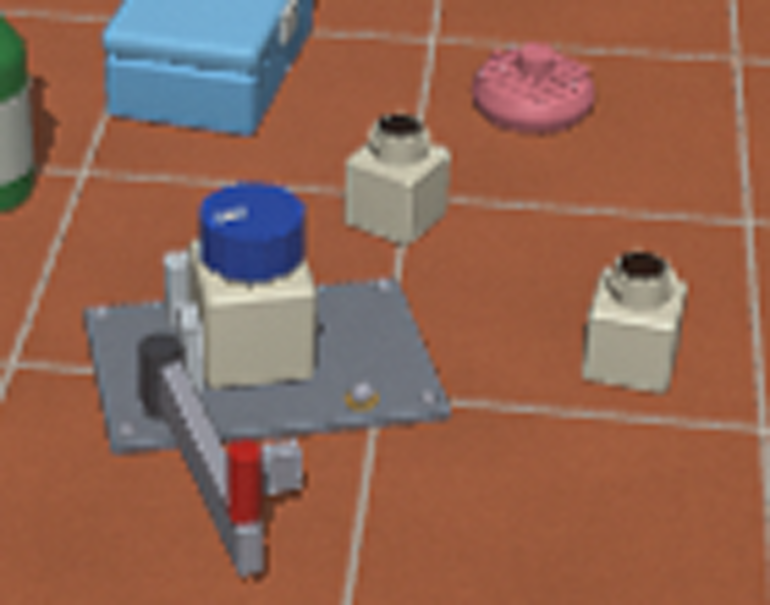

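Run:
```python
from h import *
print('handle',tri(ray('scene',(337,212)),ray('side',(334.2,227))))
print('cap',tri(ray('scene',(302.4,176)),ray('side',(335.8,181.8))))
for z in (.064,.087):
  print(z,plane('scene',(337,212),z),plane('side',(334.2,227),z),plane('scene',(302.4,176),z),plane('side',(335.8,181.8),z))
```

```text
handle (array([0.51910255, 0.05679909, 0.06249941]), np.float64(0.0012446204188692252))
cap (array([ 0.53897179, -0.11748951,  0.08508873]), np.float64(6.1369819025091105e-06))
0.064 [0.51947569 0.05727252 0.064     ] [0.51900101 0.05952183 0.064     ] [ 0.52749485 -0.13871676  0.064     ] [ 0.54318954 -0.14949923  0.064     ]
0.087 [0.53217513 0.07589852 0.087     ] [0.51523377 0.08724848 0.087     ] [ 0.54000933 -0.11557003  0.087     ] [ 0.53859028 -0.11458283  0.087     ]
```

Run:
```python
from h import *
P={}
for n,pts in {'scene':[(272.2,200.9),(300,218.5),(335.5,189.5)],'side':[(310,221.8),(371.8,214.2),(362.7,190.9),(306,196.4)]}.items():
  q=np.array([plane(n,p,.008 if 1 else 0)[:2] for p in pts]); print(n,q.round(4).tolist())
  d=np.diff(q,axis=0); print(np.linalg.norm(d,axis=1), np.degrees(np.arctan2(d[:,1],d[:,0])))
# ball ~ z .010, hub top z .050
print('ball',plane('scene',(250+405/5.5,140+288/5.5),.010),plane('side',(290+362/5.5,140+392/5.5),.010))
print('hub',plane('scene',(250+275/5.5,140+330/5.5),.050),plane('side',(290+162/5.5,140+348/5.5),.050))
```

```text
scene [[0.6418, -0.1389], [0.603, -0.0236], [0.4363, -0.0789]]
[0.12163957 0.17562766] [ 108.62112169 -161.67235239]
side [[0.5986, -0.0209], [0.4295, -0.0807], [0.4649, -0.195], [0.6336, -0.1411]]
[0.17935202 0.11968888 0.17704911] [-160.51691368  -72.77947748   17.74670043]
ball [ 0.47850368 -0.08551556  0.01      ] [ 0.47588314 -0.08535266  0.01      ]
hub [ 0.58250483 -0.05767705  0.05      ] [ 0.57664411 -0.05513308  0.05      ]
```

The stand's yaw is about 18.3°. Cap, hinge, ball and handle all agree with the given sizes to within a few mm. I'll plan the approach to the peg with the jaws roughly tangential to its arc.

```bash
cat >> h.py <<'E'
from scipy.spatial.transform import Rotation as Ro
def cur():
    o=bot.get_obs(); w,x,y,z=o["tool_rot"]; return np.array(o["eef_pos"]),Ro.from_quat([x,y,z,w]),o
def down(yaw): # tool x at world angle yaw deg, z down
    a=np.radians(yaw); c,s=np.cos(a),np.sin(a); return Ro.from_matrix(np.c_[[c,s,0],[s,-c,0],[0,0,-1]])
def rows(poses,grip,p=None,R=None):
    if p is None: p,R,_=cur()
    out=[]
    for (t,yaw) in poses:
        T=down(yaw); d=R.inv().apply(np.array(t)-p)*1000; r=np.degrees((R.inv()*T).as_rotvec())
        out.append([*d.round(1),*r.round(1),grip]); p,R=np.array(t),T
    for r in out: print([float(v) for v in r])
def show():
    p,R,o=cur(); x=R.as_matrix()[:,0]; print('t',round(float(o['t']),2),'p',p.round(4),'yaw',np.degrees(np.arctan2(x[1],x[0])).round(1),'zaxis',R.as_matrix()[:,2].round(3),'q',np.round(o['q'],2),'F',np.round(o['contact_force'],1),'w',round(float(o['gripper_width']),3))
def line(a,b,ya,yb,n): return [(np.array(a)+(np.array(b)-a)*(i+1)/n, ya+(yb-ya)*(i+1)/n) for i in range(n)]
E
python3 - <<'E'
from h import *
show(); p,R,_=cur()
rows(line(p,[.519,.058,.20],-64.3,-140,13)+[],-1)
E
```

```text
t 0.15 p [ 0.2921 -0.608   0.2305] yaw -64.3 zaxis [-0.001  0.001 -1.   ] q [ 1.01  0.48  0.02  1.56 -0.01  1.11 -0.08] F [-0.   0.2 -0.6] w 0.999
[-38.6, -37.9, 2.4, 0.0, 0.1, 5.8, -1.0]
[-42.2, -33.8, 2.3, 0.0, 0.0, 5.8, -1.0]
[-45.5, -29.4, 2.3, 0.0, 0.0, 5.8, -1.0]
[-48.2, -24.6, 2.3, 0.0, 0.0, 5.8, -1.0]
[-50.5, -19.6, 2.3, -0.0, -0.0, 5.8, -1.0]
[-52.2, -14.4, 2.3, 0.0, 0.0, 5.8, -1.0]
[-53.4, -9.0, 2.3, 0.0, 0.0, 5.8, -1.0]
[-54.0, -3.5, 2.3, 0.0, 0.0, 5.8, -1.0]
[-54.1, 2.0, 2.3, 0.0, 0.0, 5.8, -1.0]
[-53.6, 7.4, 2.3, 0.0, 0.0, 5.8, -1.0]
[-52.6, 12.8, 2.3, 0.0, 0.0, 5.8, -1.0]
[-51.0, 18.1, 2.3, 0.0, 0.0, 5.8, -1.0]
[-48.9, 23.2, 2.3, 0.0, 0.0, 5.8, -1.0]
```

Request:
apply_moves(increments=[[-39,-38,2,0,0,6,-1],[-42,-34,2,0,0,6,-1],[-45,-29,2,0,0,6,-1],[-48,-25,2,0,0,6,-1],[-50,-20,2,0,0,6,-1],[-52,-14,2,0,0,6,-1],[-53,-9,2,0,0,6,-1],[-54,-3,2,0,0,6,-1]], grip_force=40)

```text
t: 1.15
eef_pos: [0.4426, -0.1947, 0.2122]
tool_rot: [-0.001, -0.542, 0.841, 0.001]
contact_force: [0.9, 0.0, 0.3]
gripper_width: 0.999
```

Run:
```python
from h import *
show(); p,R,_=cur()
x=R.as_matrix()[:,0];y=np.degrees(np.arctan2(x[1],x[0]))
rows(line(p,[.519,.058,.17],y,-140,6)+[],-1)
```

```text
t 1.15 p [ 0.4426 -0.1947  0.2122] yaw -114.4 zaxis [-0.002  0.    -1.   ] q [ 0.33  0.19 -0.05  2.02  0.01  0.94 -1.72] F [0.9 0.  0.3] w 0.999
[-43.6, 5.8, 7.0, 0.1, -0.0, 4.3, -1.0]
[-43.1, 9.0, 7.0, 0.0, 0.0, 4.3, -1.0]
[-42.3, 12.2, 7.0, 0.0, 0.0, 4.3, -1.0]
[-41.3, 15.3, 7.0, 0.0, 0.0, 4.3, -1.0]
[-40.0, 18.4, 7.0, 0.0, 0.0, 4.3, -1.0]
[-38.5, 21.3, 7.0, 0.0, 0.0, 4.3, -1.0]
```

Request:
apply_moves(increments=[[-44,6,7,0,0,4.3,-1],[-43,9,7,0,0,4.3,-1],[-42,12,7,0,0,4.3,-1],[-41,15,7,0,0,4.3,-1],[-40,18,7,0,0,4.3,-1],[-39,21,7,0,0,4.3,-1],[0,0,0,0,0,0,-1],[0,0,0,0,0,0,-1]])

```text
t: 2.15
eef_pos: [0.5232, 0.0701, 0.1684]
tool_rot: [-0.001, -0.337, 0.942, 0.001]
contact_force: [-0.0, -0.1, -0.9]
gripper_width: 0.999
```

Run:
```python
from h import *
show()
c=imaging.get_calibration('wrist'); im=imaging.read_camera('wrist'); cv2.imwrite('pics/w1.png',im[:,:,::-1])
print(blobs(mask(im,'red')))
print(proj('wrist',np.array([.519,.058,.084])),proj('wrist',np.array([.519,.058,.044])),proj('wrist',np.array([.5395,-.115,.1])))
```

```text
t 2.15 p [0.5232 0.0701 0.1684] yaw -140.7 zaxis [-0.002  0.001 -1.   ] q [-0.13  0.32 -0.14  1.96  0.05  0.87 -2.76] F [-0.  -0.1 -0.9] w 0.999
[([332, 177, 18, 26, 305], [341.2, 192.1]), ([166, 368, 9, 12, 20], [169.4, 374.2])]
[342.49493448 193.93499435] [340.60790793 181.80285932] [498.98705786 -27.07716254]
```

View pics/w1.png

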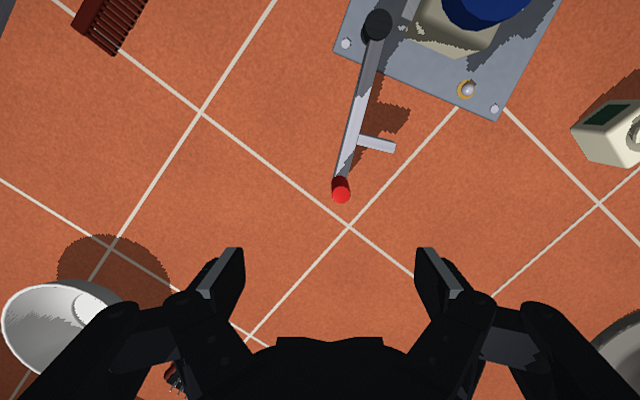

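The wrist view shows the red peg top at (341,195), where I predicted (342,194), and the hub top at (378,25).

Run:
```python
from h import *
h=plane('wrist',(378,25),.05); g=plane('wrist',(341,195),.084); b=plane('wrist',(467,89),.011)
print('hub',h,'peg',g,np.linalg.norm((g-h)[:2]),'ball',b)
p,R,_=cur(); rows(line(p,[.519,.058,.075],-140.7,-141,3)+line([.519,.058,.075],[.519,.058,.052],-141,-141,1),-1)
```

```text
hub [ 0.57981366 -0.06065947  0.05      ] peg [0.51936152 0.05947104 0.084     ] 0.1344834569427089 ball [ 0.47718387 -0.08544124  0.011     ]
[3.7, -2.3, 31.2, 0.1, -0.0, 0.1, -1.0]
[3.7, -2.3, 31.2, 0.0, 0.0, 0.1, -1.0]
[3.7, -2.3, 31.2, 0.0, 0.0, 0.1, -1.0]
[0.0, 0.0, 23.0, 0.0, 0.0, 0.0, -1.0]
```

Request:
apply_moves(increments=[[4,-2,31,0,0,0,-1],[4,-2,31,0,0,0,-1],[3,-2,30,0,0,0,-1],[0,0,10,0,0,0,-1],[0,0,6,0,0,0,0.2],[0,0,0,0,0,0,1],[0,0,0,0,0,0,1],[0,0,0,0,0,0,1]], grip_force=40)

```text
t: 3.2
eef_pos: [0.5216, 0.0527, 0.0624]
tool_rot: [0.003, -0.333, 0.943, -0.001]
contact_force: [0.5, -0.5, -0.7]
gripper_width: 0.165
```

Run:
```python
from h import *
show()
c=imaging.get_calibration('wrist'); im=imaging.read_camera('wrist'); cv2.imwrite('pics/w2.png',im[:,:,::-1])
```

```text
t 3.2 p [0.5216 0.0527 0.0624] yaw -141.1 zaxis [ 0.007  0.001 -1.   ] q [-0.12  0.46 -0.12  2.05  0.09  0.63 -2.77] F [ 0.5 -0.5 -0.7] w 0.165
```

View pics/w2.png

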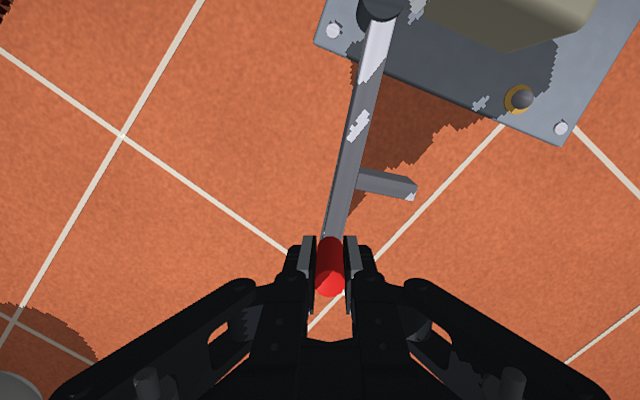

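Request:
apply_moves(increments=[[0,0,0,0,0,0,0.5],[0,3,2,0,0,0,0.5],[0,4,5,0,0,0,0.5],[0,1,4,0,0,0,0.5],[0,0,0,0,0,0,1],[0,0,0,0,0,0,1],[0,0,0,0,0,0,1],[0,0,0,0,0,0,1]], grip_force=40)

```text
t: 4.25
eef_pos: [0.5161, 0.0596, 0.0509]
tool_rot: [0.003, -0.333, 0.943, -0.001]
contact_force: [0.1, 1.1, -0.3]
gripper_width: 0.173
```

Run:
```python
from h import *
show(); p,R,_=cur()
H=np.array([.5795,-.0605]); v=p[:2]-H; r=np.hypot(*v); a0=np.degrees(np.arctan2(v[1],v[0])); print('r',r,'ang',a0)
# seated 199.6
N=14; aa=np.linspace(a0,199.6,N+1)[1:]; yy=np.linspace(-141,-70,N+1)[1:]
rows([([*(H+.135*np.array([np.cos(np.radians(a)),np.sin(np.radians(a))])),p[2]],y) for a,y in zip(aa,yy)],1)
```

```text
t 4.25 p [0.5161 0.0596 0.0509] yaw -141.1 zaxis [ 0.007  0.001 -1.   ] q [-0.14  0.48 -0.12  2.06  0.1   0.6  -2.79] F [ 0.1  1.1 -0.3] w 0.173
r 0.13581895583696751 ang 117.80725860320054
[13.8, 1.2, -0.1, -0.2, 0.3, -5.2, 1.0]
[13.6, 1.8, 0.0, 0.0, 0.0, -5.1, 1.0]
[13.7, 1.6, 0.0, 0.0, 0.0, -5.1, 1.0]
[13.7, 1.4, 0.0, 0.0, 0.0, -5.1, 1.0]
[13.7, 1.2, 0.0, 0.0, 0.0, -5.1, 1.0]
[13.7, 1.1, 0.0, 0.0, 0.0, -5.1, 1.0]
[13.7, 0.9, 0.0, 0.0, 0.0, -5.1, 1.0]
[13.7, 0.7, 0.0, 0.0, 0.0, -5.1, 1.0]
[13.8, 0.5, 0.0, 0.0, 0.0, -5.1, 1.0]
[13.8, 0.3, 0.0, 0.0, 0.0, -5.1, 1.0]
[13.8, 0.1, 0.0, -0.0, 0.0, -5.1, 1.0]
[13.8, -0.1, 0.0, 0.0, 0.0, -5.1, 1.0]
[13.8, -0.2, 0.0, 0.0, 0.0, -5.1, 1.0]
[13.8, -0.4, 0.0, 0.0, 0.0, -5.1, 1.0]
```

Request:
apply_moves(increments=[[14,1.2,0,0,0,-5,1],[14,1.8,0,0,0,-5,1],[14,1.6,0,0,0,-5,1],[14,1.4,0,0,0,-5,1],[14,1.2,0,0,0,-5,1],[14,1,0,0,0,-5,1],[14,1,0,0,0,-5,1],[14,0.7,0,0,0,-5,1]])

```text
t: 5.25
eef_pos: [0.4497, -0.0221, 0.0508]
tool_rot: [0.007, -0.65, 0.76, -0.002]
contact_force: [-0.9, 2.3, 1.9]
gripper_width: 0.176
```

```bash
cat > sw.py <<'E'
from h import *
import sys
show(); p,R,_=cur()
H=np.array([.5795,-.0605]); v=p[:2]-H; r=np.hypot(*v); a0=np.degrees(np.arctan2(v[1],v[0])); print('r',r,'ang',a0)
x=R.as_matrix()[:,0];y0=np.degrees(np.arctan2(x[1],x[0]))
N=int(sys.argv[1]); aa=np.linspace(a0,199.6,N+1)[1:]; yy=np.linspace(y0,-70,N+1)[1:]
rows([([*(H+.135*np.array([np.cos(np.radians(a)),np.sin(np.radians(a))])),.051],y) for a,y in zip(aa,yy)],1)
E
python3 sw.py 8
```

```text
t 5.25 p [ 0.4497 -0.0221  0.0508] yaw -99.0 zaxis [ 0.013  0.006 -1.   ] q [ 0.18  0.41 -0.31  2.21  0.23  0.54 -2.03] F [-0.9  2.3  1.9] w 0.176
r 0.13539471605776232 ang 163.52705272835863
[10.6, 0.6, -0.3, -0.7, 0.5, -3.6, 1.0]
[10.6, 0.8, 0.0, 0.0, 0.0, -3.6, 1.0]
[10.6, 0.6, 0.0, -0.0, 0.0, -3.6, 1.0]
[10.6, 0.5, 0.0, 0.0, 0.0, -3.6, 1.0]
[10.6, 0.3, 0.0, 0.0, 0.0, -3.6, 1.0]
[10.6, 0.2, 0.0, 0.0, 0.0, -3.6, 1.0]
[10.6, -0.0, 0.0, 0.0, 0.0, -3.6, 1.0]
[10.6, -0.2, 0.0, 0.0, 0.0, -3.6, 1.0]
```

Request:
apply_moves(increments=[[11,0.6,0,-0.6,0.5,-3.6,1],[11,0.8,0,0,0,-3.6,1],[11,0.6,0,0,0,-3.6,1],[11,0.5,0,0,0,-3.6,1],[11,0.3,0,0,0,-3.6,1],[11,0.2,0,0,0,-3.6,1],[11,0,0,0,0,-3.6,1],[11,0,0,0,0,-3.6,1]])

```text
t: 6.25
eef_pos: [0.4495, -0.1019, 0.0509]
tool_rot: [-0.002, 0.828, -0.56, -0.003]
contact_force: [-2.5, 2.7, 3.6]
gripper_width: 0.172
```

```bash
python3 sw.py 4
```

```text
t 6.25 p [ 0.4495 -0.1019  0.0509] yaw -68.1 zaxis [-0.004  0.006 -1.   ] q [ 0.46  0.45 -0.44  2.17  0.32  0.59 -1.4 ] F [-2.5  2.7  3.6] w 0.172
r 0.13644565065030295 ang -162.34665415429734
[144.7, -127.3, -1.2, 0.1, 0.4, 0.5, 1.0]
[-128.3, -142.5, 0.0, 0.0, 0.0, 0.5, 1.0]
[-140.3, 130.6, 0.0, 0.0, 0.0, 0.5, 1.0]
[132.9, 138.2, 0.0, 0.0, 0.0, 0.5, 1.0]
```

Request:
apply_moves(increments=[[4,0,0,0,0,0,1],[4,0,0,0,0,0,1],[5,0,0,0,0,0,1],[6,0,0,0,0,0,1],[7,0,0,0,0,0,1],[7,0,0,0,0,0,1],[7,0,0,0,0,0,1],[7,0,0,0,0,0,1]])

```text
t: 7.25
eef_pos: [0.4502, -0.1068, 0.0506]
tool_rot: [-0.006, 0.836, -0.548, -0.026]
contact_force: [-13.7, 20.6, 20.9]
gripper_width: 0.173
```

```bash
python3 sw.py 1
python3 - <<'E'
from h import *
for n,(x,y,w,h) in {"scene":(250,140,120,90),"side":(290,140,140,110)}.items():
    im=imaging.read_camera(n); cv2.imwrite(f"pics/{n}3z.png",cv2.resize(im[y:y+h,x:x+w,::-1],None,fx=5.5,fy=5.5,interpolation=cv2.INTER_CUBIC))
im=imaging.read_camera('wrist'); cv2.imwrite('pics/w3.png',im[:,:,::-1])
E
```

```text
t 7.25 p [ 0.4502 -0.1068  0.0506] yaw -66.6 zaxis [-0.038  0.039 -0.999] q [ 0.51  0.47 -0.47  2.13  0.29  0.64 -1.31] F [-13.7  20.6  20.9] w 0.173
r 0.1373118525601084 ang -160.27528966008606
[-0.2, -2.3, -0.4, 1.2, 2.9, 3.5, 1.0]
```

View pics/w3.png

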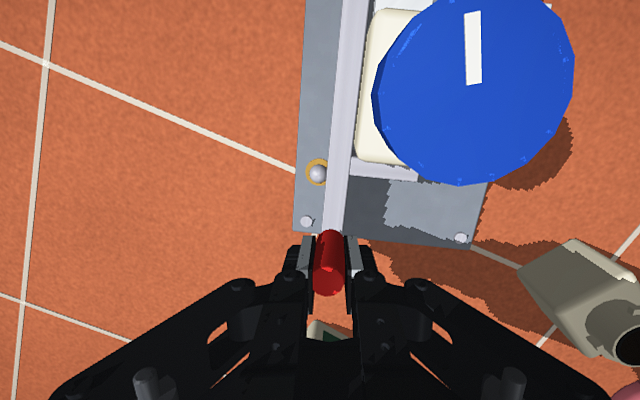

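View pics/side3z.png

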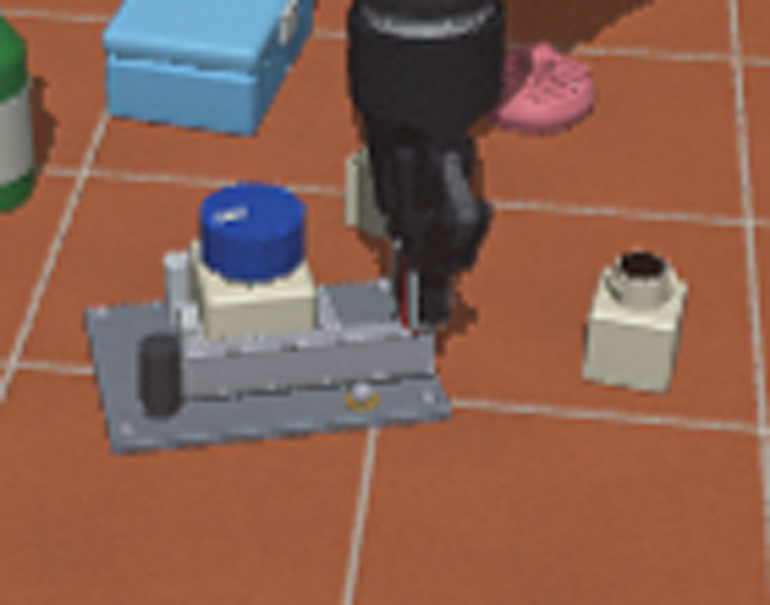

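The wrist view shows the brace alongside the jar at its stop, at 199.7° against an expected 199.6°. The spring ball is up behind it at (317,172). I'll release and rise.

Request:
apply_moves(increments=[[0,0,0,-1,-2,0,1],[0,0,0,0,0,0,0.3],[0,0,0,0,0,0,0.3],[0,0,-10,-1,-1,0,0.3],[0,0,-30,0,0,0,0.3],[0,0,-40,0,0,0,-1],[0,0,-30,0,0,0,-1],[0,0,0,0,0,0,-1]])

```text
t: 8.4
eef_pos: [0.4605, -0.1145, 0.1628]
tool_rot: [-0.005, 0.833, -0.55, -0.057]
contact_force: [-0.8, -0.4, -0.3]
gripper_width: 0.963
```

Run:
```python
from h import *
show()
im=imaging.read_camera('wrist'); cv2.imwrite('pics/w4.png',im[:,:,::-1]); m=mask(im,'blue'); 
b=max(blobs(m),key=lambda b:b[0][4]); print(b)
cn=max(cv2.findContours(m,0,2)[0],key=cv2.contourArea); 
h=cv2.convexHull(cn)[:,0].astype(float); print('ell',cv2.fitEllipse(h.astype(np.float32)))
for uv in [cv2.fitEllipse(h.astype(np.float32))[0]]: print(plane('wrist',uv,.1))
W=np.array([plane('wrist',u,.1)[:2] for u in h]); print('circle',cv2.minEnclosingCircle(W.astype(np.float32)*1000))
for n in('scene','side'):
  I=imaging.read_camera(n); b=[b for b in blobs(mask(I,'blue')) if b[0][0]>290]; print(n,b, plane(n,b[0][1],.087))
  cv2.imwrite(f'pics/{n}4.png',I[:,:,::-1])
# lookalike top
print(plane('scene',(250+253/5.5,140+50/5.5),.07),plane('side',(290+400/5.5,140+125/5.5),.07), tri(ray('scene',(296,149.1)),ray('side',(362.7,162.7))))
```

```text
t 8.4 p [ 0.4605 -0.1145  0.1628] yaw -67.0 zaxis [-0.089  0.071 -0.993] q [ 0.61  0.34 -0.55  1.99  0.14  0.96 -1.17] F [-0.8 -0.4 -0.3] w 0.963
([347, 59, 86, 89, 5626], [389.7, 103.6])
ell ((389.59539794921875, 102.864501953125), (83.7035140991211, 89.46488952636719), 29.316287994384766)
[ 0.54047772 -0.11568618  0.1       ]
circle ((538.949951171875, -115.78948211669922), 27.456233978271484)
scene [([295, 169, 15, 15, 140], [302.8, 175.0])] [ 0.53652631 -0.11912135  0.087     ]
side [([327, 174, 18, 17, 255], [335.4, 181.8])] [ 0.53972196 -0.11442365  0.087     ]
[ 0.47999063 -0.26695036  0.07      ] [ 0.4729327  -0.26071153  0.07      ] (array([ 0.47398551, -0.27849667,  0.05973239]), np.float64(0.0001926419845150531))
```

View pics/w4.png

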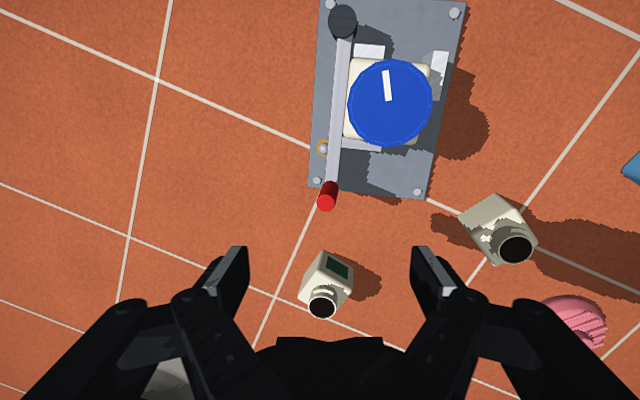

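Cap centre is at about (0.5395, -0.1155); the two fixed views and the wrist circle agree, with a radius of 27.5 mm. The brace is still seated. Next I'll go over the cap, level the tool and descend.

Run:
```python
from h import *
p,R,_=cur(); C=[.5395,-.1155]
rows(line(p,[*C,.14],-67,-72,5)+line([*C,.14],[*C,.11],-72,-72,2),-1)
```

```text
[7.0, -15.0, 2.4, 3.4, 6.0, 1.2, -1.0]
[6.4, -15.0, 4.0, 0.0, 0.0, 1.0, -1.0]
[6.1, -15.1, 4.0, 0.0, 0.0, 1.0, -1.0]
[5.9, -15.2, 4.0, 0.0, 0.0, 1.0, -1.0]
[5.6, -15.3, 4.0, 0.0, 0.0, 1.0, -1.0]
[0.0, 0.0, 15.0, 0.0, 0.0, 0.0, -1.0]
[0.0, 0.0, 15.0, 0.0, 0.0, 0.0, -1.0]
```

Request:
apply_moves(increments=[[7,-15,2,3.4,6,1.2,-1],[6,-15,4,0,0,1,-1],[6,-15,4,0,0,1,-1],[6,-15,4,0,0,1,-1],[5,-12,4,0,0,1,-1],[0,-2,8,0,0,0,-1],[0,0,4,0,0,0,-1],[0,0,0,0,0,0,-1]])

```text
t: 9.55
eef_pos: [0.5396, -0.1164, 0.1209]
tool_rot: [0.002, 0.807, -0.591, -0.005]
contact_force: [0.1, 0.0, 0.1]
gripper_width: 1.002
```

Run:
```python
from h import *
show()
p,R,_=cur(); C=[.5395,-.1155]
rows([([*C,.115],-72)]+line([*C,.115],[*C,.069],-72,-72,3),-1)
im=imaging.read_camera('wrist'); cv2.imwrite('pics/w5.png',im[:,:,::-1])
m=mask(im,'blue');cn=max(cv2.findContours(m,0,2)[0],key=cv2.contourArea)
W=np.array([plane('wrist',u,.1)[:2] for u in cv2.convexHull(cn)[:,0].astype(float)]); print('circle',cv2.minEnclosingCircle(W.astype(np.float32)*1000))
```

```text
t 9.55 p [ 0.5396 -0.1164  0.1209] yaw -72.4 zaxis [-0.01   0.003 -1.   ] q [ 0.48  0.46 -0.47  1.92  0.27  0.84 -1.41] F [0.1 0.  0.1] w 1.002
[-0.8, -0.3, 5.9, 0.5, 0.3, -0.4, -1.0]
[0.0, 0.0, 15.3, 0.0, 0.0, 0.0, -1.0]
[0.0, 0.0, 15.3, 0.0, 0.0, 0.0, -1.0]
[0.0, 0.0, 15.3, 0.0, 0.0, 0.0, -1.0]
circle ((542.7685546875, -114.6534652709961), 30.689239501953125)
```

View pics/w5.png

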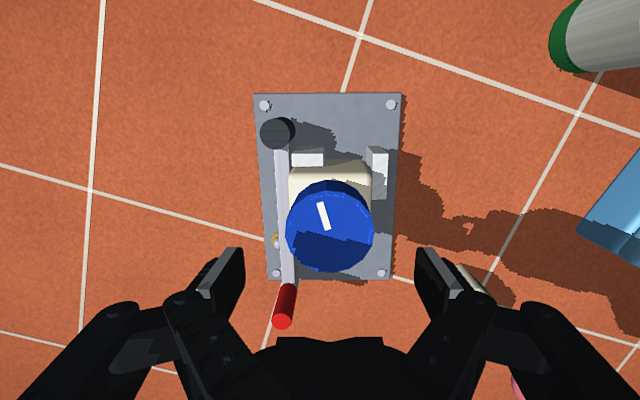

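Request:
apply_moves(increments=[[-1,0,10,0.5,0.3,0,-1],[0,0,12,0,0,0,-1],[0,0,12,0,0,0,-1],[0,0,8,0,0,0,-1],[0,0,5,0,0,0,-1],[0,0,2,0,0,0,-0.2],[0,0,0,0,0,0,-0.2],[0,0,0,0,0,0,-0.2]])

```text
t: 10.6
eef_pos: [0.5387, -0.116, 0.069]
tool_rot: [0.0, 0.807, -0.591, 0.001]
contact_force: [-0.2, -0.1, -2.6]
gripper_width: 0.626
```

Run:
```python
from h import *
show()
im=imaging.read_camera('wrist'); cv2.imwrite('pics/w6.png',im[:,:,::-1])
```

```text
t 10.6 p [ 0.5387 -0.116   0.069 ] yaw -72.4 zaxis [ 0.001 -0.001 -1.   ] q [ 0.45  0.53 -0.44  1.96  0.33  0.73 -1.46] F [-0.2 -0.1 -2.6] w 0.626
```

View pics/w6.png

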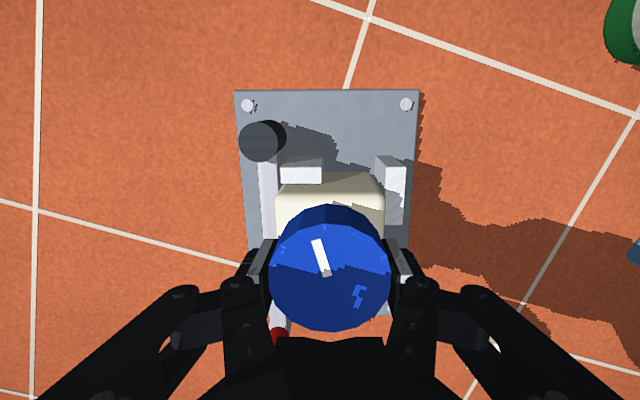

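The cap sits centred between the pads, at (330,268) in the image. I'll close at 100 N.

Request:
apply_moves(increments=[[0,0,0,0,0,0,0.2],[0,0,0,0,0,0,1],[0,0,0,0,0,0,1],[0,0,0,0,0,0,1],[0,0,0,0,0,-2,1],[0,0,0,0,0,-5,1],[0,0,0,0,0,-7,1],[0,0,0,0,0,-7,1]], grip_force=100)

```text
t: 11.65
eef_pos: [0.5399, -0.1174, 0.0697]
tool_rot: [0.0, 0.904, -0.428, 0.002]
contact_force: [-0.6, -1.2, 1.0]
gripper_width: 0.612
```

Run:
```python
from h import *
show(); print(np.round(bot.get_obs()['torque'],2))
im=imaging.read_camera('wrist'); cv2.imwrite('pics/w7.png',im[:,:,::-1])
```

```text
t 11.65 p [ 0.5399 -0.1174  0.0697] yaw -50.7 zaxis [ 0.004 -0.003 -1.   ] q [ 0.52  0.54 -0.53  1.95  0.4   0.75 -1.13] F [-0.6 -1.2  1. ] w 0.612
[-0.08  0.23 -0.18]
```

View pics/w7.png

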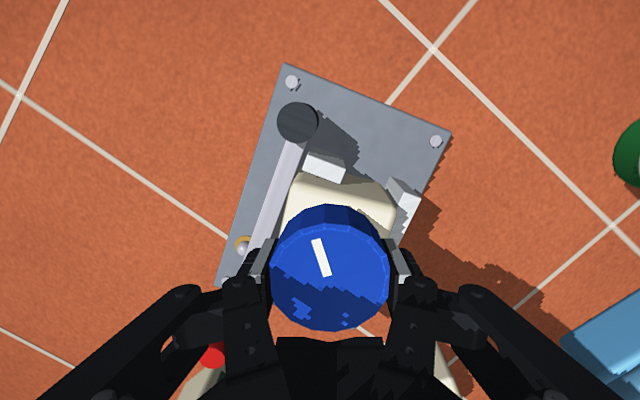

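The mark has kept its place in the jaws, so the cap is turning with the gripper, and the jar is still square to the stand. I'll carry on turning.

Request:
apply_moves(increments=[[0,0,0,0,0,-8,1],[0,0,-0.2,0,0,-8,1],[0,0,-0.2,0,0,-8,1],[0,0,-0.2,0,0,-8,1],[0,0,-0.2,0,0,-8,1],[0,0,-0.2,0,0,-8,1],[0,0,-0.2,0,0,-8,1],[0,0,-0.2,0,0,-6,1]])

```text
t: 12.7
eef_pos: [0.5422, -0.1187, 0.0726]
tool_rot: [0.002, 0.994, 0.113, 0.004]
contact_force: [-0.7, -0.4, -1.1]
gripper_width: 0.61
```

Run:
```python
from h import *
show(); print(np.round(bot.get_obs()['torque'],2))
im=imaging.read_camera('wrist'); cv2.imwrite('pics/w8.png',im[:,:,::-1])
```

```text
t 12.7 p [ 0.5422 -0.1187  0.0726] yaw 13.0 zaxis [ 0.008 -0.003 -1.   ] q [ 0.71  0.62 -0.79  1.94  0.6   0.83 -0.18] F [-0.7 -0.4 -1.1] w 0.61
[-0.05 -0.03 -0.01]
```

View pics/w8.png

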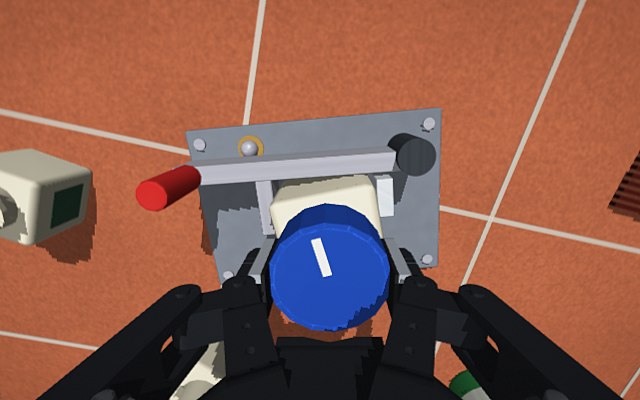

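I've turned it 1.49 rad, the torque is near zero and it has risen about 3 mm, so the thread has let go. Now I'll lift straight up, slowly.

Request:
apply_moves(increments=[[0,0,-1,0,0,-1,1],[0,0,-2,0,0,0,1],[0,0,-3,0,0,0,1],[0,0,-3,0,0,0,1],[0,0,-4,0,0,0,1],[0,0,-4,0,0,0,1],[0,0,-4,0,0,0,1],[0,0,-4,0,0,0,1]])

```text
t: 13.75
eef_pos: [0.5419, -0.1183, 0.0994]
tool_rot: [0.002, 0.993, 0.121, 0.004]
contact_force: [-0.0, -0.7, 0.3]
gripper_width: 0.615
```

```bash
cat > fin.py <<'E'
from h import *
import sys
show(); k=sys.argv[1]
I={}
for n,(x,y,w,h) in {"scene":(250,140,120,90),"side":(290,130,140,110)}.items():
    im=imaging.read_camera(n); I[n]=im[y:y+h,x:x+w,::-1]; cv2.imwrite(f"pics/{n}{k}z.png",cv2.resize(I[n],None,fx=5,fy=5,interpolation=cv2.INTER_CUBIC))
im=imaging.read_camera('wrist'); cv2.imwrite(f'pics/w{k}.png',im[:,:,::-1])
E
python3 fin.py 9
python3 - <<'E'
from h import *
rows([([.539,-.116,.107],14)],1)
E
```

```text
t 13.75 p [ 0.5419 -0.1183  0.0994] yaw 13.9 zaxis [ 0.008 -0.003 -1.   ] q [ 0.73  0.58 -0.83  1.92  0.56  0.87 -0.14] F [-0.  -0.7  0.3] w 0.615
[-2.4, -3.0, -7.7, 0.3, -0.4, -0.1, 1.0]
```

View pics/side9z.png

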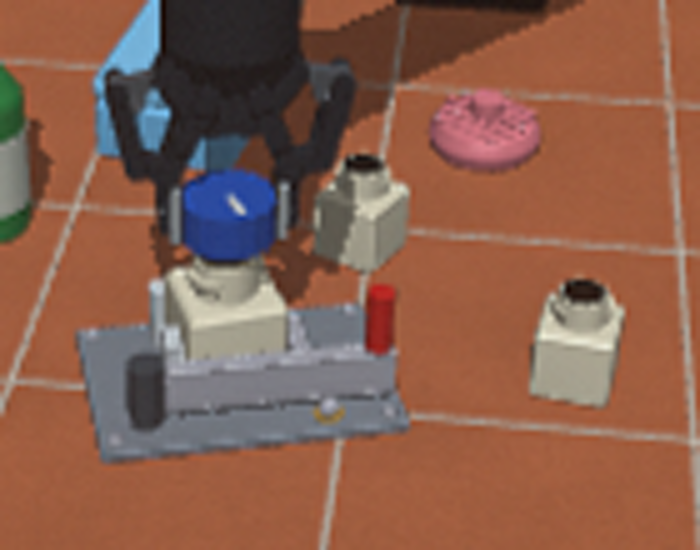

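View pics/w9.png

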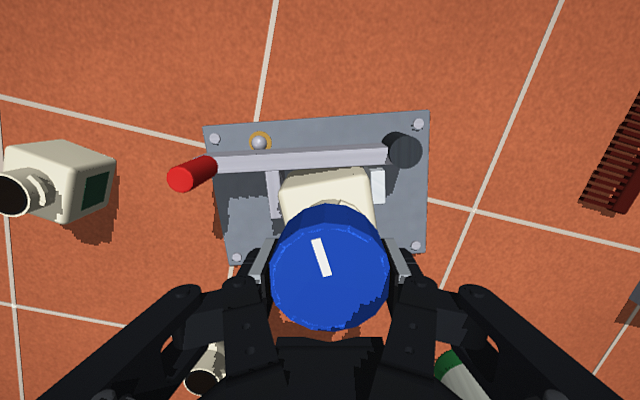

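The side view shows the cap off with the neck bared below it, the jar still in the braced stand and the brace seated. I'll go the last 8 mm and re-centre.

Request:
apply_moves(increments=[[-1,-1,-2,0.3,-0.4,0,1],[-1,-1,-2,0,0,0,1],[-0.4,-1,-2,0,0,0,1],[0,0,-1,0,0,0,1],[0,0,0,0,0,0,1],[0,0,0,0,0,0,1],[0,0,0,0,0,0,1],[0,0,0,0,0,0,1]])

```text
t: 14.9
eef_pos: [0.5384, -0.1159, 0.1063]
tool_rot: [-0.0, 0.993, 0.121, -0.001]
contact_force: [0.1, -0.3, -0.0]
gripper_width: 0.611
```

```bash
python3 fin.py 10
python3 - <<'E'
from h import *
P=[]
for n in('scene','side'):
  I=imaging.read_camera(n); b=[b for b in blobs(mask(I,'blue')) if 290<b[0][0]<360]; print(n,b); P.append(ray(n,b[0][1]))
print(tri(*P))
E
```

```text
t 14.9 p [ 0.5384 -0.1159  0.1063] yaw 13.9 zaxis [-0.001  0.001 -1.   ] q [ 0.74  0.57 -0.84  1.92  0.54  0.89 -0.13] F [ 0.1 -0.3 -0. ] w 0.611
scene [([299, 160, 12, 16, 135], [304.2, 166.9])]
side [([328, 162, 18, 19, 283], [336.4, 171.2])]
(array([ 0.53609201, -0.10927392,  0.12670532]), np.float64(0.0013730845881767097))
```

View pics/side10z.png

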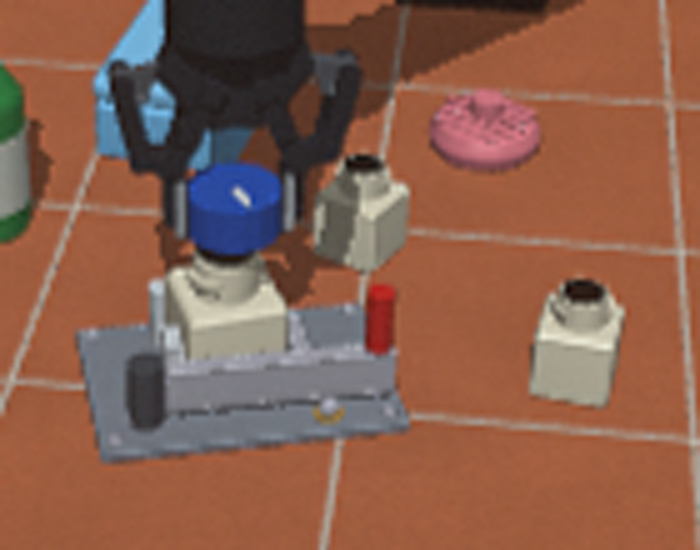

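View pics/scene10z.png

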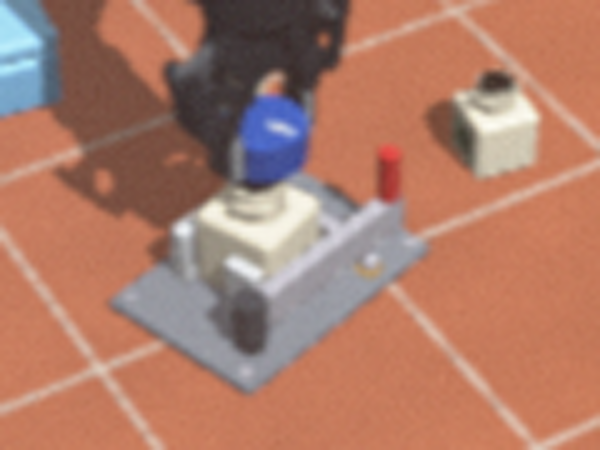

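Run:
```python
from h import *
for z in (.087,.125): print(z,proj('side',np.array([.5395,-.1155,z])),proj('scene',np.array([.5395,-.1155,z])))
print(plane('side',(336.7,171.2),.125))
```

```text
0.087 [335.52772178 181.60201438] [302.55005319 175.95799816]
0.125 [335.59713896 170.25436716] [302.26529361 166.80100775]
[ 0.53576819 -0.11092786  0.125     ]
```

Request:
apply_moves(increments=[[1,0,0,0,0,0,1],[1,0,0,0,0,0,1],[0,0,0,0,0,0,1],[0,0,0,0,0,0,1],[0,0,0,0,0,0,1],[0,0,0,0,0,0,1],[0,0,0,0,0,0,1],[0,0,0,0,0,0,1]])

```text
t: 16.15
eef_pos: [0.5405, -0.1154, 0.1063]
tool_rot: [-0.0, 0.993, 0.121, -0.001]
contact_force: [-0.6, -1.1, -0.3]
gripper_width: 0.613
```

Run:
```python
from h import *
show()
I=imaging.read_camera('side'); print([b for b in blobs(mask(I,'blue')) if 290<b[0][0]<360])
print(bot.hand_in())
```

```text
t 16.15 p [ 0.5405 -0.1154  0.1063] yaw 13.9 zaxis [-0.001  0.001 -1.   ] q [ 0.74  0.57 -0.84  1.91  0.54  0.9  -0.13] F [-0.6 -1.1 -0.3] w 0.613
[([327, 162, 19, 19, 280], [335.5, 171.2])]
the job is handed in; nothing more can be done
None
```

I swung the brace in until it hit its stop, with the spring ball up behind it. I then turned the blue cap about 1.5 rad anticlockwise at 100 N grip, lifted it straight off and handed the job in at about 16 s, still holding it.

**Last checks:**
- **Brace and jar:** the last full pictures, taken before a final 2 mm sideways correction, show the brace seated and the jar square in its stand. I saw nothing else disturbed in them, but they are close crops: I did not look again at the bowl, brush or comb.
- **Cap:** the tool was level and the force near zero. By the tool's height, the cap's lower edge is about 20 mm above the mouth.
- **Disagreement:** before that correction the side camera put the cap about 3 mm off to one side of the tool. Afterwards it matched the expected spot to about 0.1 pixel across. The two-view height came out about 2 mm higher than the tool's, and a finger partly hid the cap in the scene view.

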